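Open the grease tube and hold the press foot socket-up

ROBOT

A 6-joint arm with a two-finger parallel gripper is mounted at the origin on the work surface. World frame = base frame: x ahead of the robot, y to its left, z up, the work surface at z = 0. Lengths are in mm, angles in degrees, forces in N, time in s.
With the tool pointing down it reaches from about 300 to 850 mm from the base axis. Payload 4.2 kg.
Tool frame: the origin (TCP) lies at the very end of the fingers, on their centre line; the grasp point (between the pads) lies 19 mm behind it; z points along the fingers, y is the line along which they close (so a half turn about z gives the same grasp; the last joint's range is limited). The gripper opens to 91 mm and grips with 3 to 60 N. Pads are 32 mm wide; open, the fingers measure 118 mm over their backs; the gripper's body (76 mm by 178 mm) begins 60 mm behind the grasp point.
Start: joints at [73.912, 18.312, 89.639, -0, 72.044, -1.146], TCP at [148.267, 555.572, 213.976] pointing down, gripper open.
Joint ranges: [-177.97, 177.97], [-48.28, 115.42], [12.27, 149.76], [-77.06, 257.06], [2.81, 150.46], [-146.56, 146.56]. Speed limits (degrees/s): [147.25, 147.25, 180, 180, 180, 180].

INTERFACE

Orientations are given as [roll, pitch, yaw] about the fixed x, y, z axes, in that order (R = Rz(yaw) Ry(pitch) Rx(roll)).
In Python, from workcell import * gives the robot as it stands.
- The arm moves only by the tool move_arm, never from a script. Its argument "motion" is a list of rows, each a list of 3 entries, a list of its own where there are three numbers: the finger opening in mm, from 0 to 91.2, then the shift along the world's x, y, z in units of 25 mm (1.0 is 25 mm), then the turn, a rotation vector about the world's x, y, z in units of 4 degrees (1.0 is 4 degrees). In form: [[grip, [x, y, z], [ax, ay, az]], ...]. A call has 1 to 20 rows; each row shifts and turns the commanded pose from where the row before left it; what a row does not reach is not made up. A row lasts 1/12 s, in which the tool goes at most 41.7 mm and 7.16 degrees, less where a joint would pass 70% of its speed; a pose out of reach is approached as far as the arm can. A call with a number of a shift or a turn outside -1 to 1 is refused whole. A call with a gripper value outside its range is refused whole. The fingers move at their own pace and stop on an object; "grip_force" is the grip in N (left out, the last holds). Time passes only in rows, so rows that do not move let the fingers close. It gives the time, the measured TCP pose, the force, the opening and the grip force at its end, in the units of the state.
- state(): the state, without advancing time (a new reading comes with each control period).
- grab_frame(name): name is "scene" or "top" or "wrist"; returns the picture (400x640x3 uint8, blue, green, red); there is no depth.
- camera_info(name): a dict with "fx", "fy", "cx", "cy" (pixels), "rvec" (rotation vector, rad) and "tvec" (3), from world to camera coordinates, as OpenCV has them. Camera axes: x right, y down, z forward; pixel columns grow to the right and rows downward; lengths in mm; the calibration is good to about 2 mm. A picture is of the moment at which its call begins: read the wrist's pose just before it. camera_info takes no time and is no camera call; for the wrist camera it gives the pose at the moment of the call.
- job_done(): hands the job in; it is judged then, once.
The state is a dict: "time_s": time; "qpos": joint angles; "qvel": joint speeds; "effort": joint torques, N m; "ee_pos": TCP position; "ee_rot": TCP orientation; "force": force on the tool from outside, world axes, zero at the start; "torque": the same for the moment, N m; "gripper_width": finger opening in mm; "gripper_force": force on a finger pad.
Only numpy, scipy, OpenCV 4.12 (cv2) and the standard library are available. Lean on these libraries where they do the work, as an engineer would, in place of code of your own. Each camera call takes 0.05 s, during which the arm holds its last target. There are 200 camera calls.

TASK

The press foot, the loose square wooden block on the rolling board, needs grease in its socket. First flip the cap of the wide tube in the rack wide open (past upright), leaving the narrow tubes shut; then pick up the foot, find which end has the blind hole (the other end is plugged and heavier), turn it so that the hole faces straight up, and finish while still holding it steady like that in the gripper, at least 15 cm above the table and touching nothing else. Leave everything else where it is.

Things in the scene. Friction and masses are not known exactly. Their poses are not given: they have to be found in the camera images.
- cap_wide (a joint): Hinged flip cap of the wide white tube in the wooden rack: angle in rad, 0 = pressed shut, 1.57 = upright, 2.2 = stop. It stays at any angle (hinge friction 0.02 N m, no spring, no latch) and may start slightly ajar (up to 0.3).
- wide_tab (a point): Centre of the thumb tab of the wide tube's cap: a block 12 mm wide along the hinge line, 8 mm thick, sticking out 19 mm beyond the cap's round edge opposite the hinge (towards the robot); this point is 11 mm out from that edge. Free air below it down to the rack's upper board (top 56 mm above the table).
- wide_hinge (a point): Point on the hinge axis of the wide tube's cap, at the far rim of the tube, 45 mm from wide_tab (the tab point sits 1 mm above the hinge when shut). The hinge axis is horizontal, along the rack.
- tube_wide: The wide white tube, 30 mm in diameter, fixed in the rack; origin on its axis at table level, mouth 100 mm above the table. Its x axis points horizontally from the tab to the hinge (away from the robot, within about 0.4 rad), its y axis along the rack and the hinge. The rack has three places 65 mm apart; any of them may hold the wide tube.
- tube_left: A narrow white tube, 20 mm in diameter, fixed in the rack with its own flip cap shut; origin on its axis at table level, same height and axes as tube_wide. Despite its name it may stand in any place.
- tube_right: The other narrow white tube, 20 mm in diameter, as tube_left.
- cap_left (a joint): Flip cap of tube_left, rad, about 0 = shut. Leave shut.
- cap_right (a joint): Flip cap of tube_right, rad, about 0 = shut. Leave shut.
- foot: Press foot: loose wooden block 64 mm long, 40 x 40 mm, about 0.2 kg, lying on its side on the board at any yaw. Origin at its middle (20 mm above the board). x runs along it, out of the end with the blind hole (24 mm wide, 28 deep); the other end has a flush dark steel plug of the same width, so both ends show a dark round but the plugged end is heavy (mass centre 11 mm that way). Hole-up: x up.
- board: Fixed light wooden rolling board under the foot, 280 x 300 x 20 mm, origin at the centre of its underside; top 20 mm above the table.
- rack: Fixed wooden rack of the tubes, 60 x 215 x 56 mm, origin at the centre of its underside, y axis along it.
- blade: Flat dark steel rolling knife, 35 x 148 x 4 mm, lying near the board's far edge (x side away from the robot); bystander.
- gauge: Flat brass ring, 44 mm wide, 8 mm high, on the table; bystander.
- punch: Small brass punch, 26 mm wide, 36 mm high, standing on the table; bystander.
- cup: White cup, 68 mm wide, 65 mm high, behind the work area; bystander.
- rule: Thin wooden stick 160 x 25 x 6 mm on the table, left, between robot and rack; bystander.
- wedge: Wooden block 60 x 35 x 22 mm, near the robot to the right; bystander.
- saucer: White saucer, 120 mm wide, 18 mm high, near the robot to the left; bystander.
Not all that is in view belongs to the job. Leave any turquoise look-alike of the foot alone.

How it is judged (in metres and radians):
On the way, in this order (a step that is already met when the one before it is completed fails the run):
1. the wide tube's cap is flipped open past upright (value of joint cap_wide above 1.5 rad), for 0.2 s.
2. the foot is held up in the gripper, hole up (angle between foot's own x axis and vertical below 0.3 rad and height (world z) of foot above 0.14 m and contact force between foot and the fingers above 1 N and contact force between foot and board below 0.1 N), for 0.2 s.
At the end, for the whole second after the job is handed in: Wide cap open beyond 1.5 rad, narrow caps below 0.35; foot gripped (over 1 N), its middle over 0.14 m above the table, hole within 0.30 rad of straight up, at rest (0.03 m/s, 0.3 rad/s), touching no board, tube, rack or bystander; bystanders within 30 mm of their start (all of step 2 and value of joint cap_wide above 1.5 rad and value of joint each of cap_left, cap_right below 0.35 rad and linear speed of foot below 0.03 m/s and angular speed of foot below 0.3 rad/s and contact force between foot and blade below 0.1 N and contact force between foot and gauge below 0.1 N and contact force between foot and punch below 0.1 N and contact force between foot and cup below 0.1 N and contact force between foot and rule below 0.1 N and contact force between foot and wedge below 0.1 N and contact force between foot and saucer below 0.1 N and contact force between foot and rack below 0.1 N and contact force between foot and tube_wide below 0.1 N and contact force between foot and tube_left below 0.1 N and contact force between foot and tube_right below 0.1 N and distance of each of blade, gauge, punch, cup, rule, wedge, saucer from where it was at the start of the episode below 0.03 m); the arm keeps its last pose, push and grip.
It fails at once if a narrow tube's cap was flipped open (value of joint any of cap_left, cap_right above 0.7 rad).
It fails at once if a bystander was knocked away (distance of any of blade, gauge, punch, cup, rule, wedge, saucer from where it was at the start of the episode above 0.05 m).
It also fails if it takes over 67 s, if anything falls off the work surface, if the arm or the gripper's body presses on something with over 40 N, if the wrist force passes 120 N, or if a joint passes its speed limit or range.

## Working session

There is one attempt and no reset: what is moved stays moved. The work goes in short steps, Python scripts to look and compute and a tool call to move; the robot and the scene stay as the last step left them, time stands still between calls to the robot, and variables do not carry over. Pictures are saved under pics/ and viewed, at most 10 in all, crops included, and the job is handed in when it is done.

Besides the shell and the picture viewer there is one more tool, called after ">>>" by a JSON object that holds its "op" and its "data", one argument or row to a line. move_arm: Moves the arm, as the interface text tells. Shifts and turns lie within -1 to 1; 1 stands for 25 mm of shift or 4 degrees of turn. Its arguments: {"type":"object","properties":{"motion":{"type":"array","items":{"type":"array"}},"grip_force":{"type":"number"}},"required":["motion"]}

```bash
mkdir -p pics; ls; cat > h.py <<'E'
from workcell import *
import numpy as np, cv2
from scipy.spatial.transform import Rotation as R
def ray(n,px,z):
    c=camera_info(n);Rm=cv2.Rodrigues(np.array(c["rvec"],float))[0];t=np.array(c["tvec"],float).ravel()
    d=Rm.T@np.array([(px[0]-c["cx"])/c["fx"],(px[1]-c["cy"])/c["fy"],1]);o=-Rm.T@t
    return (o+d*(z-o[2])/d[2]).round(1)
def proj(n,P):
    c=camera_info(n);K=np.array([[c["fx"],0,c["cx"]],[0,c["fy"],c["cy"]],[0,0,1.]])
    return cv2.projectPoints(np.array(P,float).reshape(-1,1,3),np.array(c["rvec"],float),np.array(c["tvec"],float),K,None)[0].reshape(-1,2).round(1)
E
python3 - <<'E'
from h import *
for n in("top","scene"):
    cv2.imwrite(f"pics/{n}.png",grab_frame(n))
    c=camera_info(n);Rm=cv2.Rodrigues(np.array(c["rvec"],float))[0];print(n,-Rm.T@np.array(c["tvec"]).ravel(),Rm[2],c["fx"])
print(state())
E
```

```text
pics
top [330.40841092  20.10205523 968.12662554] [ 0.21405008 -0.04069726 -0.97597454] 387.7977434453366
scene [853.71756113 536.50969931 807.56005038] [-0.33881793 -0.55731015 -0.7580289 ] 387.6107706625979
{'time_s': 0.1, 'qpos': array([ 7.39123121e+01,  1.83474061e+01,  8.96969770e+01, -3.20396651e-03,
        7.20466747e+01, -1.14553633e+00]), 'qvel': array([-0.04302846, -0.04902837, -0.1427553 , -0.04473747, -0.0212481 ,
        0.05375763]), 'effort': array([ 4.36751507e-04, -4.13331199e+01, -2.32507896e+01,  7.28739705e-02,
        4.20718349e-02, -5.32403374e-05]), 'ee_pos': array([148.14869231, 555.12305566, 213.22663917]), 'ee_rot': array([-1.79908900e+02,  1.22534629e-03,  1.65058839e+02]), 'force': array([ 1.01690975, -0.29740155,  0.01734012]), 'torque': array([-0.00262285, -0.01955261, -0.01541353]), 'gripper_force': 0.0, 'gripper_width': 91.28475612035963}
```

View pics/top.png

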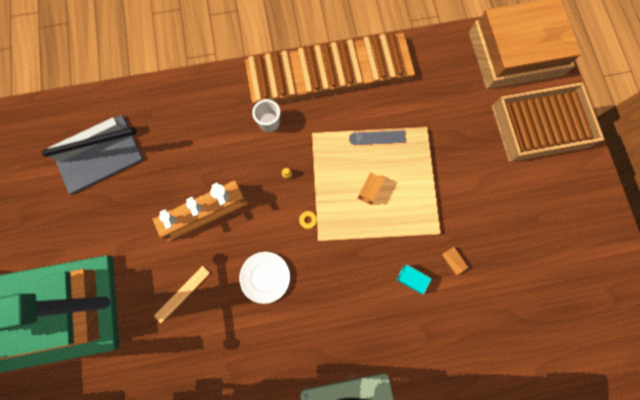

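View pics/scene.png

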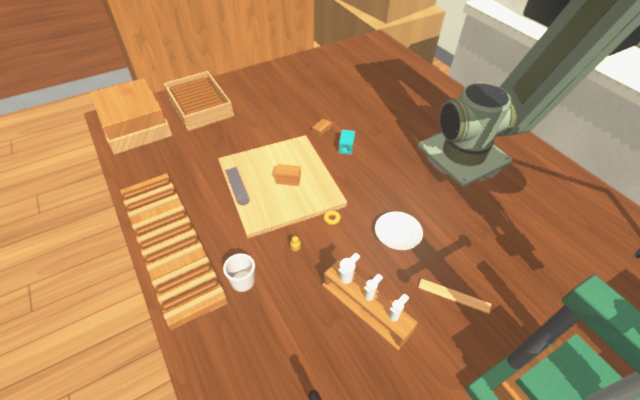

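```bash
python3 - <<'E'
from h import *
a=cv2.imread("pics/top.png");b=cv2.imread("pics/scene.png")
z=lambda i,x,y,w,h,s:cv2.resize(i[y:y+h,x:x+w],None,fx=s,fy=s,interpolation=cv2.INTER_CUBIC)
o=np.zeros((600,800,3),np.uint8)
o[:300,:400]=z(a,150,170,100,75,4);o[:300,400:]=z(a,345,160,66,50,6.02)[:300,:400] if 0 else cv2.resize(a[160:210,345:412],(400,300),interpolation=cv2.INTER_CUBIC)
o[300:,:400]=z(b,320,250,100,75,4) if 0 else z(b,320,250,100,75,4);o[300:,400:]=cv2.resize(b[150:200,255:322],(400,300),interpolation=cv2.INTER_CUBIC)
cv2.imwrite("pics/c1.png",o)
for p,zz in(((219,190),102),((193,205),102),((166,217),102)):print(ray("top",p,zz))
print(ray("top",(375,189),60))
print(ray("scene",(348,270),102))
E
```

```text
[575.2 199.2 102. ]
[551.4 262.  102. ]
[535.3 325.3 102. ]
[ 519.3 -161.6   60. ]
[577.7 211.8 102. ]
```

View pics/c1.png

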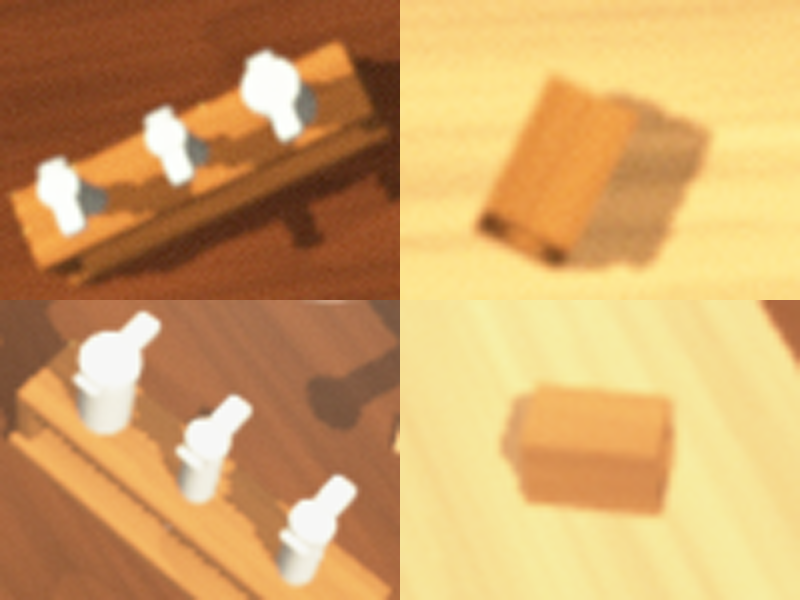

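```bash
python3 - <<'E'
from h import *
def tri(pt,ps):
    Ps=[]
    for n,p in(("top",pt),("scene",ps)):
        c=camera_info(n);Rm=cv2.Rodrigues(np.array(c["rvec"],float))[0];t=np.array(c["tvec"],float).reshape(3,1)
        Ps.append((np.array([[c["fx"],0,c["cx"]],[0,c["fy"],c["cy"]],[0,0,1.]])@np.hstack([Rm,t]),p))
    X=cv2.triangulatePoints(Ps[0][0],Ps[1][0],np.array(Ps[0][1],float),np.array(Ps[1][1],float)).ravel();return (X[:3]/X[3]).round(1)
print("cap",tri((217.5,191.5),(347.5,264.3)))
print("tabend",tri((223,204),(359,255)))
for n,t,s in(("mid",(191.5,203.5),(372,284.5)),("left",(165,217),(398,305.5))):print(n,tri(t,s))
for n,t,s in(("midend",(195.5,215),(381,275)),("leftend",(168,228),(407.5,294.5))):print(n,tri(t,s))
for z in (40,): print([ray("top",p,z) for p in ((370.2,172.5),(384.3,180.3),(372.6,202.5),(358.3,197.3))])
print([ray("scene",p,40) for p in((277.8,164.3),(299.9,165.8),(299,175.5),(276,175.3))])
print(ray("top",(266,116),30))
E
```

```text
cap [571.9 201.9 105.5]
tabend [539.3 194.3 106.4]
mid [555.  264.8 103.4]
left [536.3 327.5 101.1]
midend [526.7 257.9 106. ]
leftend [508.6 320.8 108.5]
[array([ 566.9, -163.2,   40. ]), array([ 540.8, -193.1,   40. ]), array([ 491.5, -152.4,   40. ]), array([ 510.7, -120.8,   40. ])]
[array([ 535.5, -205. ,   40. ]), array([ 483.9, -168.3,   40. ]), array([ 504.8, -135.8,   40. ]), array([ 559.6, -168.3,   40. ])]
[768.9  67.7  30. ]
```

>>> {"op": "move_arm", "data": {
  "motion": [
    [40, [0.975, -0.905, 0], [0, 0, 0.485]],
    [40, [0.975, -0.905, 0], [0, 0, 0.485]],
    [40, [0.975, -0.905, 0], [0, 0, 0.485]],
    [40, [0.975, -0.905, 0], [0, 0, 0.485]],
    [40, [0.975, -0.905, 0], [0, 0, 0.485]],
    [40, [0.975, -0.905, 0], [0, 0, 0.485]],
    [40, [0.975, -0.905, 0], [0, 0, 0.485]],
    [40, [0.975, -0.905, 0], [0, 0, 0.485]],
    [40, [0.975, -0.905, 0], [0, 0, 0.485]],
    [40, [0.975, -0.905, 0], [0, 0, 0.485]],
    [40, [0.975, -0.905, 0], [0, 0, 0.485]],
    [40, [0.975, -0.905, 0], [0, 0, 0.485]],
    [40, [0.975, -0.905, 0], [0, 0, 0.485]],
    [40, [0.975, -0.905, 0], [0, 0, 0.485]],
    [40, [0.975, -0.905, 0], [0, 0, 0.485]],
    [40, [0.975, -0.905, 0], [0, 0, 0.485]],
    [40, [0, 0, 0], [0, 0, 0]]
  ]
}}

```text
time_s: 1.52
ee_pos: [542.0, 189.7, 213.2]
ee_rot: [-179.8, 0.1, -164.1]
force: [1.1, 0.8, -0.4]
gripper_width: 39.7
gripper_force: 0.0
```

```bash
python3 - <<'E'
from h import *
cv2.imwrite("pics/w1.png",grab_frame("wrist"));s=state();print(s["time_s"],s["qpos"],s["ee_pos"],s["ee_rot"])
c=camera_info("wrist");Rm=cv2.Rodrigues(np.array(c["rvec"],float))[0];print(-Rm.T@np.array(c["tvec"]).ravel(),Rm[2])
print(proj("wrist",[(547,194.8,103),(590,207,102),(572,202,105),(538.4,192.3,95)]))
E
```

```text
1.5667 [ 1.83976595e+01  1.81688385e+01  8.99764140e+01 -1.37506633e-02
  7.19095367e+01 -8.74606412e+01] [539.75471661 191.56674615 213.1201802 ] [-1.79984518e+02 -5.41570522e-02 -1.64137431e+02]
[462.79945977 171.36142256 383.92871326] [ 0.26950216  0.0766421  -0.95994509]
[[318.4 201.8]
 [318.4 249.2]
 [318.5 231. ]
 [318.3 189.3]]
```

View pics/w1.png

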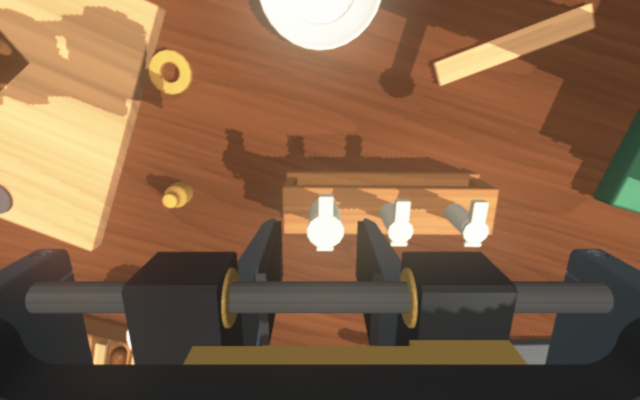

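>>> {"op": "move_arm", "data": {
  "motion": [
    [40, [-0.05, 0.14, -1], [0, 0, 0]],
    [40, [0, 0, -1], [0, 0, 0]],
    [40, [0, 0, -1], [0, 0, 0]],
    [40, [0, 0, -1], [0, 0, 0]],
    [40, [0, 0, -0.7], [0, 0, 0]],
    [40, [0, 0, 0], [0, 0, 0]],
    [5, [0, 0, 0], [0, 0, 0]],
    [5, [0, 0, 0], [0, 0, 0]],
    [5, [0, 0, 0], [0, 0, 0]],
    [5, [0, 0, 0], [0, 0, 0]]
  ],
  "grip_force": 8
}}

```text
time_s: 2.4
ee_pos: [538.3, 196.0, 98.0]
ee_rot: [-179.8, 0.2, -163.8]
force: [3.9, -11.4, -0.1]
gripper_width: 16.3
gripper_force: 6.0
```

>>> {"op": "move_arm", "data": {
  "motion": [
    [5, [0.02, -0.08, 0], [0, 0, 0]],
    [5, [0, 0, 0], [0, 0, 0]],
    [5, [0, 0, 0], [0, 0, 0]]
  ]
}}

```text
time_s: 2.65
ee_pos: [538.9, 193.6, 97.8]
ee_rot: [-179.8, 0.2, -163.9]
force: [3.1, -5.6, 1.0]
gripper_width: 11.7
gripper_force: 8.0
```

```bash
python3 - <<'E'
from h import *
a=grab_frame("wrist");b=grab_frame("scene");s=state();print(s["ee_pos"],s["gripper_width"],s["force"],s["gripper_force"])
o=np.zeros((600,800,3),np.uint8)
o[:,:400]=cv2.resize(a[100:350,240:407],(400,600));o[:,400:]=cv2.resize(b[200:350,290:390],(400,600))
cv2.imwrite("pics/c2.png",o)
E
```

```text
[538.90282479 193.60904581  97.76754131] 11.886856941520236 [ 1.91033881 -5.92941026  0.74103938] 7.9833318293094635
```

View pics/c2.png

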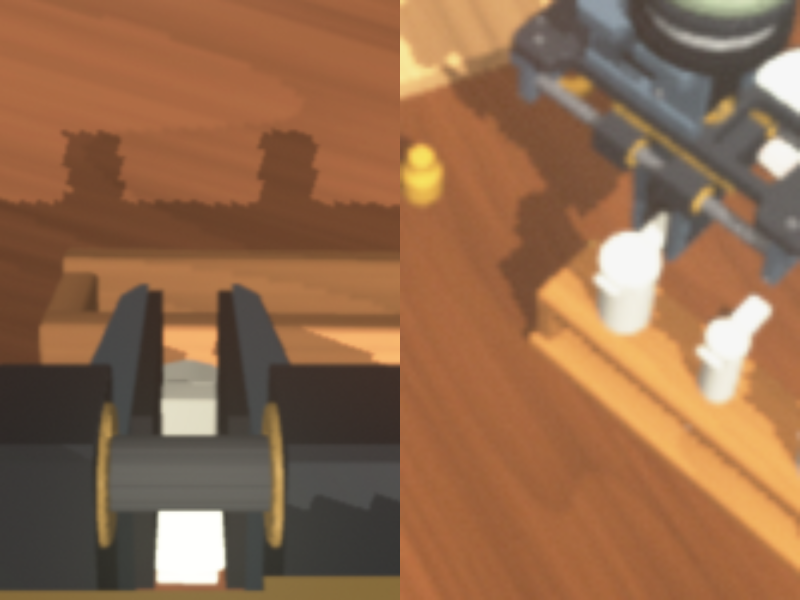

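>>> {"op": "move_arm", "data": {
  "motion": [
    [5, [0.03, 0.01, 0.34], [0, 0, 0]],
    [5, [0.09, 0.03, 0.33], [0, 0, 0]],
    [5, [0.15, 0.04, 0.31], [0, 0, 0]],
    [5, [0.21, 0.06, 0.27], [0, 0, 0]],
    [5, [0.25, 0.07, 0.22], [0, 0, 0]],
    [5, [0.29, 0.08, 0.17], [0, 0, 0]],
    [5, [0.31, 0.09, 0.11], [0, 0, 0]],
    [5, [0.33, 0.09, 0.05], [0, 0, 0]],
    [5, [0.33, 0.1, -0.02], [0, 0, 0]],
    [5, [0.32, 0.09, -0.08], [0, 0, 0]],
    [5, [0.27, 0.08, -0.13], [0, 0, 0]],
    [5, [0, 0, 0], [0, 0, 0]]
  ]
}}

```text
time_s: 3.75
ee_pos: [603.8, 211.7, 136.2]
ee_rot: [-179.8, 0.1, -163.9]
force: [1.9, -5.0, 0.4]
gripper_width: 12.0
gripper_force: 8.0
```

```bash
python3 - <<'E'
from h import *
a=grab_frame("wrist");b=grab_frame("scene");s=state();print(s["ee_pos"],s["gripper_width"],s["force"],s["gripper_force"])
o=np.zeros((600,800,3),np.uint8)
o[:,:400]=cv2.resize(a[100:350,240:407],(400,600));o[:,400:]=cv2.resize(b[200:350,290:390],(400,600))
cv2.imwrite("pics/c3.png",o)
E
```

```text
[603.32671916 211.61510906 136.43846307] 11.690619293452462 [ 2.14494558 -4.78652893 -0.72865468] 7.998957931995392
```

View pics/c3.png

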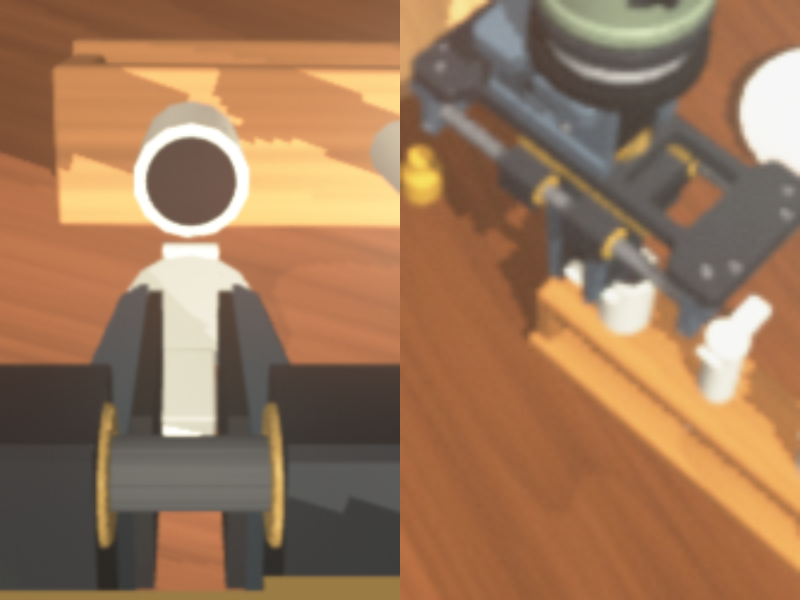

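The cap is well past upright: the tube mouth is visible and the tab is held between the pads. I'll release it and rise.

>>> {"op": "move_arm", "data": {
  "motion": [
    [30, [0, 0, 0], [0, 0, 0]],
    [30, [0, 0, 0], [0, 0, 0]],
    [30, [0, 0, 0], [0, 0, 0]],
    [30, [0, 0, 0.5], [0, 0, 0]],
    [30, [0, 0, 1], [0, 0, 0]],
    [30, [0, 0, 1], [0, 0, 0]],
    [30, [0, 0, 1], [0, 0, 0]],
    [30, [0, 0, 1], [0, 0, 0]],
    [30, [0, 0, 0], [0, 0, 0]]
  ]
}}

```text
time_s: 4.6
ee_pos: [604.2, 214.9, 254.7]
ee_rot: [179.9, 0.6, -163.9]
force: [0.4, -0.3, 0.2]
gripper_width: 29.9
gripper_force: 0.0
```

```bash
python3 - <<'E'
from h import *
s=state();print(s["qpos"].round(2),s["ee_pos"].round(1),s["ee_rot"].round(1))
c=np.array([ray("top",p,60) for p in ((370.2,172.5),(384.3,180.3))]);print(c)
c2=np.array([ray("scene",p,60) for p in ((277.8,164.3),(299.9,165.8),(299,175.5),(276,175.3))]);print(c2, c2.mean(0))
print([ray("top",p,z) for p,z in (((372.6,202.5),60),((358.3,197.3),60),((366,201.5),40))])
E
```

```text
[ 1.853e+01  2.293e+01  7.676e+01  4.000e-02  7.967e+01 -8.760e+01] [604.2 214.9 254.7] [ 179.9    0.6 -163.9]
[[ 561.8 -159.2   60. ]
 [ 536.3 -188.5   60. ]]
[[ 543.8 -185.7   60. ]
 [ 493.6 -150.    60. ]
 [ 513.8 -118.3   60. ]
 [ 567.3 -149.9   60. ]] [ 529.625 -150.975   60.   ]
[array([ 488. , -148.7,   60. ]), array([ 506.8, -117.8,   60. ]), array([ 496.9, -137.1,   40. ])]
```

>>> {"op": "move_arm", "data": {
  "motion": [
    [70, [-0.21, -0.98, 0], [0, 0, -0.86]],
    [70, [-0.21, -0.98, 0], [0, 0, -0.86]],
    [70, [-0.21, -0.98, 0], [0, 0, -0.86]],
    [70, [-0.21, -0.98, 0], [0, 0, -0.86]],
    [70, [-0.21, -0.98, 0], [0, 0, -0.86]],
    [70, [-0.21, -0.98, -0.3], [0, 0, -0.86]],
    [70, [-0.21, -0.98, -0.3], [0, 0, -0.86]],
    [70, [-0.21, -0.98, -0.3], [0, 0, -0.86]],
    [70, [-0.21, -0.98, -0.3], [0, 0, -0.86]],
    [70, [-0.21, -0.98, -0.3], [0, 0, -0.86]],
    [70, [-0.21, -0.98, -0.3], [0, 0, -0.86]],
    [70, [-0.21, -0.98, -0.3], [0, 0, -0.86]],
    [70, [-0.21, -0.98, -0.3], [0, 0, -0.86]],
    [70, [-0.21, -0.98, -0.3], [0, 0, -0.86]],
    [70, [-0.21, -0.98, -0.3], [0, 0, -0.86]],
    [70, [0, 0, 0], [0, 0, 0]],
    [70, [0, 0, 0], [0, 0, 0]]
  ]
}}

```text
time_s: 6.02
ee_pos: [522.7, -154.3, 172.7]
ee_rot: [180.0, -0.1, 144.4]
force: [-0.1, 0.8, 0.6]
gripper_width: 69.9
gripper_force: 0.0
```

```bash
python3 - <<'E'
from h import *
cv2.imwrite("pics/w2.png",grab_frame("wrist"));s=state();print(s["qpos"].round(2),s["ee_pos"].round(1),s["ee_rot"].round(1))
d=np.array([.814,-.58,0]);n=np.array([.58,.814,0]);C=np.array([526,-152,60.])
print(proj("wrist",[C+a*32*d+b*20*n for a,b in((-1,-1),(-1,1),(1,1),(1,-1))]))
E
```

```text
[-1.760e+01  1.735e+01  9.723e+01  6.000e-02  6.543e+01 -7.211e+01] [ 523.2 -153.6  173.1] [180.   -0.  144.5]
[[297.2 158. ]
 [345.2 158. ]
 [343.7 229.6]
 [298.5 229.6]]
```

View pics/w2.png

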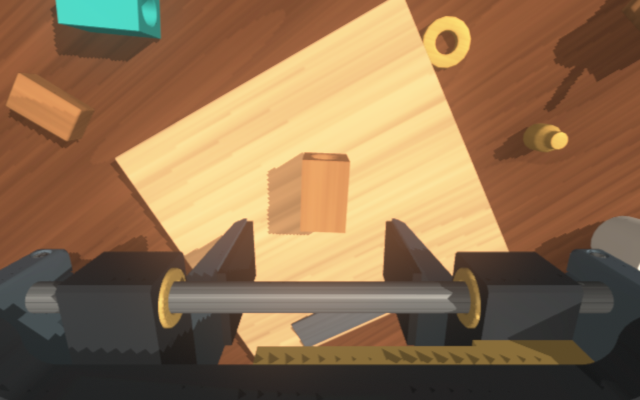

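>>> {"op": "move_arm", "data": {
  "motion": [
    [70, [0.16, 0.16, -1], [0, 0, 0]],
    [70, [0, 0, -1], [0, 0, 0]],
    [70, [0, 0, -1], [0, 0, 0]],
    [70, [0, 0, -1], [0, 0, 0]],
    [70, [0, 0, -1], [0, 0, 0]],
    [70, [0, 0, -0.9], [0, 0, 0]],
    [70, [0, 0, 0], [0, 0, 0]],
    [70, [0, 0, 0], [0, 0, 0]],
    [30, [0, 0, 0], [0, 0, 0]],
    [30, [0, 0, 0], [0, 0, 0]],
    [30, [0, 0, 0], [0, 0, 0]],
    [30, [0, 0, 0], [0, 0, 0]],
    [30, [0, 0, 0], [0, 0, 0]]
  ],
  "grip_force": 30
}}

```text
time_s: 7.15
ee_pos: [527.7, -150.3, 26.7]
ee_rot: [180.0, 0.1, 144.5]
force: [-1.1, -0.8, 5.0]
gripper_width: 40.2
gripper_force: 29.6
```

```bash
python3 - <<'E'
from h import *
s=state();print(s["ee_pos"].round(1),s["ee_rot"].round(1),s["gripper_width"],s["gripper_force"],s["force"])
E
```

```text
[ 527.7 -150.3   26.7] [1.800e+02 1.000e-01 1.445e+02] 40.1846789651098 29.560214448720217 [-1.11454218 -0.80709493  4.9963592 ]
```

>>> {"op": "move_arm", "data": {
  "motion": [
    [30, [0, 0, 0.4], [0, 0, 0]],
    [30, [0, 0, 0.8], [0, 0, 0]],
    [30, [0, 0, 1], [0, 0, 0]],
    [30, [0, 0, 1], [0, 0, 0]],
    [30, [0, 0, 1], [0, 0, 0]],
    [30, [0, 0, 1], [0, 0, 0]],
    [30, [0, 0, 1], [0, 0, 0]],
    [30, [0, 0, 1], [0, 0, 0]],
    [30, [0, 0, 1], [0, 0, 0]],
    [30, [0, 0, 1], [0, 0, 0]],
    [30, [0, 0, 1], [0, 0, 0]],
    [30, [0, 0, 1], [0, 0, 0]],
    [30, [0, 0, 0.8], [0, 0, 0]],
    [30, [0, 0, 0], [0, 0, 0]],
    [30, [0, 0, 0], [0, 0, 0]],
    [30, [0, 0, 0], [0, 0, 0]]
  ]
}}

```text
time_s: 8.48
ee_pos: [526.3, -149.6, 324.3]
ee_rot: [-180.0, -0.2, 144.5]
force: [-0.7, 0.3, -2.7]
gripper_width: 40.6
gripper_force: 29.6
```

```bash
python3 - <<'E'
from h import *
T=[];F=[]
for i in range(20):
    im=grab_frame("scene");s=state();T.append(s["torque"]);F.append(s["force"])
T=np.array(T);print(T.mean(0),T.std(0)/20**.5,np.mean(F,0))
d=np.array([.814,-.58,0]);n=np.array([.58,.814,0]);print("about n",T.mean(0)@n,"about d",T.mean(0)@d)
print(s["qpos"].round(2),s["ee_pos"].round(1),s["ee_rot"].round(1),s["gripper_width"])
print(proj("scene",[s["ee_pos"]]))
E
```

```text
[-0.02492536  0.02093423  0.01541627] [0.00504717 0.0079412  0.00711695] [ 0.01021979  0.05149349 -1.91775077]
about n 0.0025837507528578365 about d -0.03243109473552402
[-17.08  13.08  81.07   0.    85.84 -71.58] [ 527.3 -149.9  325.7] [180.    0.  144.5] 40.289844440131255
[[283.9  84.4]]
```

```bash
python3 - <<'E'
from h import *
D=[(18.17,89.98,572.8,213.1),(22.93,76.76,641.3,254.7),(17.35,97.23,545.3,173.1),(13.08,81.07,548.2,325.7)]
A=[];b=[]
for q2,q3,r,z in D:
    a,f=np.radians(q2),np.radians(q2+q3)
    A+=[[1,0,np.sin(a),np.sin(f)],[0,1,np.cos(a),np.cos(f)]];b+=[r,z]
x,res,*_=np.linalg.lstsq(np.array(A),b,rcond=None);print(x,res)
a0,bb,L1,L2=x
for q2,q3 in((-20,90),(-10,90),(0,80),(-10,80),(0,70),(-30,100),(-30,110),(-40,120)):
    a,f=np.radians(q2),np.radians(q2+q3)
    print(q2,q3,"wrist r",(a0+L1*np.sin(a)+L2*np.sin(f)).round(),"wrist z - Lt:",(bb+L1*np.cos(a)+L2*np.cos(f)).round())
s=state();print(s["ee_pos"])
E
```

```text
[  -9.29224612 -228.58107737  601.59340918  418.25343842] [72.65275069]
-20 90 wrist r 178.0 wrist z - Lt: 480.0
-10 90 wrist r 298.0 wrist z - Lt: 437.0
0 80 wrist r 403.0 wrist z - Lt: 446.0
-10 80 wrist r 279.0 wrist z - Lt: 507.0
0 70 wrist r 384.0 wrist z - Lt: 516.0
-30 100 wrist r 83.0 wrist z - Lt: 435.0
-30 110 wrist r 102.0 wrist z - Lt: 365.0
-40 120 wrist r 16.0 wrist z - Lt: 305.0
[ 527.26902142 -149.94061136  325.73504595]
```

```bash
cat > tq.py <<'E'
from h import *
import sys
T=[]
for i in range(int(sys.argv[1])):
    grab_frame("scene");T.append(state()["torque"])
T=np.array(T);n=np.array([.58,.814,0])
print((T@n).mean(),(T@n).std()/len(T)**.5,T.mean(0)); s=state();print(s["ee_pos"],s["ee_rot"],s["time_s"],s["qpos"])
E
python3 tq.py 30
```

```text
0.010229512670893701 0.00624546431330692 [-0.0166356   0.02442034  0.01070391]
[ 527.26445651 -149.93828982  325.72617156] [1.79996742e+02 3.24747687e-04 1.44496870e+02] 10.9833 [-1.70780941e+01  1.30831217e+01  8.10722713e+01  2.99634585e-03
  8.58432691e+01 -7.15751811e+01]
```

>>> {"op": "move_arm", "data": {
  "motion": [
    [30, [0, 0, 0], [0, 0, -1]],
    [30, [0, 0, 0], [0, 0, -1]],
    [30, [0, 0, 0], [0, 0, -1]],
    [30, [0, 0, 0], [0, 0, -1]],
    [30, [0, 0, 0], [0, 0, -1]],
    [30, [0, 0, 0], [0, 0, -1]],
    [30, [0, 0, 0], [0, 0, -1]],
    [30, [0, 0, 0], [0, 0, -1]],
    [30, [0, 0, 0], [0, 0, -1]],
    [30, [0, 0, 0], [0, 0, -1]],
    [30, [0, 0, 0], [0, 0, -1]],
    [30, [0, 0, 0], [0, 0, -1]],
    [30, [0, 0, 0], [0, 0, -1]],
    [30, [0, 0, 0], [0, 0, -1]],
    [30, [0, 0, 0], [0, 0, -1]]
  ]
}}

```text
time_s: 12.23
ee_pos: [527.3, -149.9, 325.7]
ee_rot: [180.0, 0.0, 84.3]
force: [-0.0, 0.6, -2.7]
gripper_width: 40.5
gripper_force: 29.6
```

>>> {"op": "move_arm", "data": {
  "motion": [
    [30, [0, 0, 0], [0, 0, -1]],
    [30, [0, 0, 0], [0, 0, -1]],
    [30, [0, 0, 0], [0, 0, -1]],
    [30, [0, 0, 0], [0, 0, -1]],
    [30, [0, 0, 0], [0, 0, -1]],
    [30, [0, 0, 0], [0, 0, -1]],
    [30, [0, 0, 0], [0, 0, -1]],
    [30, [0, 0, 0], [0, 0, -1]],
    [30, [0, 0, 0], [0, 0, -1]],
    [30, [0, 0, 0], [0, 0, -1]],
    [30, [0, 0, 0], [0, 0, -1]],
    [30, [0, 0, 0], [0, 0, -1]],
    [30, [0, 0, 0], [0, 0, -1]],
    [30, [0, 0, 0], [0, 0, -1]],
    [30, [0, 0, 0], [0, 0, -1]]
  ]
}}

```text
time_s: 13.48
ee_pos: [527.3, -149.9, 325.8]
ee_rot: [180.0, -0.0, 24.3]
force: [-0.2, -0.9, -1.6]
gripper_width: 40.4
gripper_force: 29.6
```

>>> {"op": "move_arm", "data": {
  "motion": [
    [30, [0, 0, 0], [0, 0, -1]],
    [30, [0, 0, 0], [0, 0, -1]],
    [30, [0, 0, 0], [0, 0, -1]],
    [30, [0, 0, 0], [0, 0, -1]],
    [30, [0, 0, 0], [0, 0, -1]],
    [30, [0, 0, 0], [0, 0, -1]],
    [30, [0, 0, 0], [0, 0, -1]],
    [30, [0, 0, 0], [0, 0, -1]],
    [30, [0, 0, 0], [0, 0, -1]],
    [30, [0, 0, 0], [0, 0, -1]],
    [30, [0, 0, 0], [0, 0, -1]],
    [30, [0, 0, 0], [0, 0, -1]],
    [30, [0, 0, 0], [0, 0, -1]],
    [30, [0, 0, 0], [0, 0, -1]],
    [30, [0, 0, 0], [0, 0, -1]],
    [30, [0, 0, 0], [0, 0, 0]],
    [30, [0, 0, 0], [0, 0, 0]]
  ]
}}

```text
time_s: 14.9
ee_pos: [527.3, -149.9, 325.8]
ee_rot: [180.0, -0.0, -35.4]
force: [-0.4, 0.4, -1.2]
gripper_width: 40.1
gripper_force: 29.6
```

```bash
python3 tq.py 40
```

```text
0.11354737110330859 0.005224581994558765 [-0.01286985  0.14866325  0.00703975]
[ 527.25680118 -149.93413076  325.72422172] [ 1.79992452e+02  1.02466585e-03 -3.55028450e+01] 16.9 [-1.70718960e+01  1.30850957e+01  8.10699287e+01 -6.85441778e-03
  8.58483339e+01  1.08431445e+02]
```

>>> {"op": "move_arm", "data": {
  "motion": [
    [30, [0, 0.2, 0.2], [0, 0, 0.98]],
    [30, [0, 0.2, 0.2], [0, 0, 0.98]],
    [30, [0, 0.2, 0.2], [0, 0, 0.98]],
    [30, [0, 0.2, 0.2], [0, 0, 0.98]],
    [30, [0, 0.2, 0.2], [0, 0, 0.98]],
    [30, [0, 0.2, 0.2], [0, 0, 0.98]],
    [30, [0, 0.2, 0.2], [0, 0, 0.98]],
    [30, [0, 0.2, 0.2], [0, 0, 0.98]],
    [30, [0, 0.2, 0.2], [0, 0, 0.98]],
    [30, [0, 0.2, 0.2], [0, 0, 0.98]],
    [30, [0, 0.2, 0.2], [0, 0, 0.98]],
    [30, [0, 0.2, 0.2], [0, 0, 0.98]],
    [30, [0, 0.2, 0.2], [0, 0, 0.98]],
    [30, [0, 0.2, 0.2], [0, 0, 0.98]]
  ]
}}

```text
time_s: 18.07
ee_pos: [527.2, -79.7, 396.0]
ee_rot: [180.0, -0.0, 19.6]
force: [-0.4, -0.7, -2.0]
gripper_width: 40.2
gripper_force: 29.6
```

>>> {"op": "move_arm", "data": {
  "motion": [
    [30, [0, 0, 0], [0, 0, 0.98]],
    [30, [0, 0, 0], [0, 0, 0.98]],
    [30, [0, 0, 0], [0, 0, 0.98]],
    [30, [0, 0, 0], [0, 0, 0.98]],
    [30, [0, 0, 0], [0, 0, 0.98]],
    [30, [0, 0, 0], [0, 0, 0.98]],
    [30, [0, 0, 0], [0, 0, 0.98]],
    [30, [0, 0, 0], [0, 0, 0.98]],
    [30, [0, 0, 0], [0, 0, 0.98]],
    [30, [0, 0, 0], [0, 0, 0.98]],
    [30, [0, 0, 0], [0, 0, 0.98]],
    [30, [0, 0, 0], [0, 0, 0.98]],
    [30, [0, 0, 0], [0, 0, 0.98]],
    [30, [0, 0, 0], [0, 0, 0.98]]
  ]
}}

```text
time_s: 19.23
ee_pos: [527.2, -79.9, 395.7]
ee_rot: [180.0, -0.0, 74.5]
force: [-0.4, -0.6, -2.0]
gripper_width: 40.4
gripper_force: 29.6
```

>>> {"op": "move_arm", "data": {
  "motion": [
    [30, [0, 0.4, 0], [0.96, -0.28, 0]],
    [30, [0, 0.4, 0], [0.96, -0.28, 0]],
    [30, [0, 0.4, 0], [0.96, -0.28, 0]],
    [30, [0, 0.4, 0], [0.96, -0.28, 0]],
    [30, [0, 0.4, 0], [0.96, -0.28, 0]],
    [30, [0, 0.4, 0], [0.96, -0.28, 0]],
    [30, [0, 0.4, 0], [0.96, -0.28, 0]],
    [30, [0, 0.4, 0], [0.96, -0.28, 0]],
    [30, [0, 0, 0], [0, 0, 0]]
  ]
}}

```text
time_s: 19.98
ee_pos: [526.2, -0.5, 394.2]
ee_rot: [179.9, -32.0, 74.1]
force: [-1.1, -1.1, -2.1]
gripper_width: 40.4
gripper_force: 29.6
```

```bash
python3 - <<'E'
from h import *
s=state();print(s["qpos"].round(1),s["ee_pos"].round(1),R.from_euler("xyz",s["ee_rot"],degrees=True).as_matrix().round(3))
E
```

```text
[-21.1   8.9  84.   31.9  90.2  -6. ] [ 5.262e+02 -5.000e-01  3.942e+02] [[ 0.232  0.962  0.146]
 [ 0.816 -0.274  0.51 ]
 [ 0.53   0.001 -0.848]]
```

>>> {"op": "move_arm", "data": {
  "motion": [
    [30, [0, 0.3, 0], [0.96, -0.28, 0]],
    [30, [0, 0.3, 0], [0.96, -0.28, 0]],
    [30, [0, 0.3, 0], [0.96, -0.28, 0]],
    [30, [0, 0.3, 0], [0.96, -0.28, 0]],
    [30, [0, 0.3, 0], [0.96, -0.28, 0]],
    [30, [0, 0.3, 0], [0.96, -0.28, 0]],
    [30, [0, 0.3, 0], [0.96, -0.28, 0]],
    [30, [0, 0.3, 0], [0.96, -0.28, 0]],
    [30, [0, 0.3, 0], [0.96, -0.28, 0]],
    [30, [0, 0.3, 0], [0.96, -0.28, 0]],
    [30, [0, 0.3, 0], [0.96, -0.28, 0]],
    [30, [0, 0.3, 0], [0.96, -0.28, 0]],
    [30, [0, 0.3, 0], [0.96, -0.28, 0]],
    [30, [0, 0.3, 0], [0.96, -0.28, 0]],
    [30, [0, 0, 0], [0.48, -0.14, 0]],
    [30, [0, 0, 0], [0, 0, 0]]
  ]
}}

```text
time_s: 21.32
ee_pos: [527.2, 105.6, 393.4]
ee_rot: [114.5, -89.7, 139.4]
force: [-0.5, -0.4, -2.8]
gripper_width: 40.4
gripper_force: 29.6
```

```bash
python3 - <<'E'
from h import *
a=grab_frame("top");b=grab_frame("scene")
s=state();M=R.from_euler("xyz",s["ee_rot"],degrees=True).as_matrix();print(s["qpos"].round(1),s["ee_pos"].round(1),M.round(3))
G=s["ee_pos"]-19*M[:,2]
o=np.zeros((500,800,3),np.uint8)
for i,(n,im) in enumerate((("top",a),("scene",b))):
    p=proj(n,[G])[0];print(n,p);x,y=np.clip(int(p[0])-32,0,576),np.clip(int(p[1])-40,0,320)
    o[:,400*i:400*i+400]=cv2.resize(im[y:y+80,x:x+64],(400,500),interpolation=cv2.INTER_CUBIC)
cv2.imwrite("pics/c4.png",o)
E
```

```text
[-27.9  19.4 113.5  81.8  98.5 -44. ] [527.6 105.1 395.4] [[-0.008  0.96   0.279]
 [ 0.005 -0.279  0.96 ]
 [ 1.     0.009 -0.003]]
top [249.7 165.3]
scene [347.  114.6]
```

View pics/c4.png

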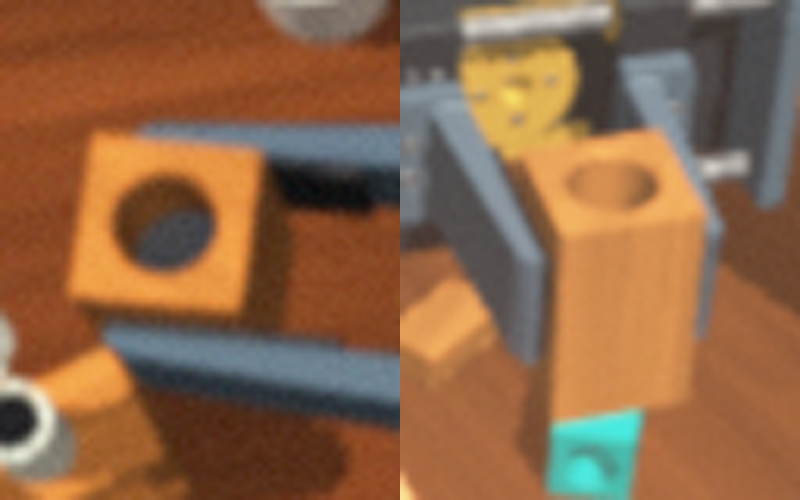

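The pictures show the blind hole facing up: its wooden inner wall and dark floor are visible at about (165,225) in the left half. The wide tube's mouth is still open at the lower left.

>>> {"op": "move_arm", "data": {
  "motion": [
    [30, [0, 0, 0], [0, 0, 0]],
    [30, [0, 0, 0], [0, 0, 0]],
    [30, [0, 0, 0], [0, 0, 0]],
    [30, [0, 0, 0], [0, 0, 0]]
  ]
}}

```text
time_s: 21.75
ee_pos: [527.2, 105.0, 396.2]
ee_rot: [94.5, -89.4, 159.2]
force: [-0.7, -0.1, -2.6]
gripper_width: 40.3
gripper_force: 29.6
```

```bash
python3 - <<'E'
from h import *
s=state();print(s["time_s"],np.abs(s["qvel"]).max(),s["gripper_width"],s["gripper_force"]);print(job_done())
E
```

```text
21.75 0.3428817718833677 40.34780578038921 29.5565721206367
the job is handed in; nothing more can be done
None
```

The job is handed in at about 22 s: the wide tube's cap is open well past upright, and the foot is held still in the gripper with its hole straight up, about 39 cm above the table; I got no verdict back and took no final picture of the narrow caps or bystanders.

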